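Set the bench shaker to speed four and start it

ROBOT

A 6-joint arm with a two-finger parallel gripper is mounted at the origin on a cart in front of the work surface, level with it; the furniture and walls round the work are solid. World frame = base frame: x ahead of the robot, y to its left, z up, the work surface at z = 0. Lengths are in mm, angles in rad, forces in N, time in s.
With the tool pointing down it reaches from about 275 to 1000 mm from the base axis. Payload 8.4 kg.
Tool frame: the origin (TCP) lies between the finger pads; the fingertips stand 22 mm ahead of it and the grasp point (between the pads) lies 3 mm ahead of it; z points along the fingers, y is the line along which they close (so a half turn about z gives the same grasp; the last joint's range is limited). The gripper opens to 85 mm and grips with 20 to 120 N. Pads are 22 mm wide; open, the fingers measure 114 mm over their backs; the gripper's body (76 mm by 85 mm) begins 54 mm behind the grasp point. The pads swing forward as they close: fully open they stand 13 mm farther back than shut.
Start: joints at [-1.105, 0.353, 1.633, -0, 1.155, -0.002], TCP at [281.826, -557.855, 253.281] pointing down, gripper open.
Joint ranges: [-2.63, 2.63], [-0.92, 2.1], [0.06, 2.66], [-1.3, 4.44], [0, 2.69], [-3.02, 3.02]. Speed limits (rad/s): [2.22, 2.22, 2.79, 3.14, 3.14, 3.14].

INTERFACE

Orientations are given as [roll, pitch, yaw] about the fixed x, y, z axes, in that order (R = Rz(yaw) Ry(pitch) Rx(roll)).
In Python, from rig import r, grab_frame gives the robot as it stands.
- The arm moves only by the shell command python3 -m inch 'ROWS' [FORCE]. ROWS is JSON, a list of rows, each a list of 7 numbers: the turn, a rotation vector about the tool's x, y, z as a fraction of full scale, then the shift along the tool's x, y, z as a fraction of full scale, then the closure, from 0 (fully open) to 1 (shut). In form: [[rx, ry, rz, dx, dy, dz, fingers], ...]. A call has 1 to 8 rows; each row shifts and turns the commanded pose from where the row before left it, along the tool's axes as they then stand; what a row does not reach is not made up. Full scale, the value 1, is 2.5 cm for a shift and pi rad for a turn. A row lasts 1/12 s, in which the tool goes at most 41.7 mm and 7.16 degrees, less where a joint would pass 70% of its speed; a pose out of reach is approached as far as the arm can. A call with a number of a shift or a turn outside -1 to 1 is refused whole. A call with a gripper value outside its range is refused whole. The fingers move at their own pace and stop on an object; FORCE is the grip in N (left out, the last holds). Time passes only in rows, so rows that do not move let the fingers close. It gives the time, the measured TCP pose, the force, the opening and the grip force at its end, in the units of the state.
- r.sense(): the state, without advancing time (a new reading comes with each control period).
- grab_frame(name): name is "scene" or "top" or "wrist"; returns a dict with "pixels" (400x640x3 uint8, red, green, blue), "z_map" (400x640 float32, mm along the optical axis (not along the pixel's ray), 0 where there is no reading), "vertical_fov" (degrees; the focal length in pixels is half the picture's height over the tangent of half this angle, whatever the lens; pixels are square), "cx", "cy" (the principal point, pixels), "cam_to_world" (4x4, takes a point from camera to world coordinates). Camera axes: x right, y down, z forward; pixel columns grow to the right and rows downward; lengths in mm; the calibration is good to about 2 mm. A picture is of the moment at which its call begins.
- r.sign_off(): hands the job in; it is judged then, once.
The state is a dict: "clock": time; "qpos": joint angles; "qvel": joint speeds; "joint_efforts": joint torques, N m; "eef_pos": TCP position; "tcp_rot": TCP orientation; "contact_force": force on the tool from outside, world axes, zero at the start; "wrist_torque": the same for the moment, N m; "opening": opening from 0.0 (shut) to 1.0 (fully open); "grasp_force": force on a finger pad.
Only numpy, scipy, OpenCV 4.12 (cv2) and the standard library are available. Lean on these libraries where they do the work, as an engineer would, in place of code of your own. Each camera call takes 0.05 s, during which the arm holds its last target. There are 200 camera calls.

TASK

Push the shaker's selector lever round with a fingertip, clockwise, counting the clicks, until it rests at speed four, the fourth line after the round off spot, without letting it go on to the fifth. Then press the start key right down and let it come up again. Only touch and push: do not pinch the lever or lift anything, and leave the cup on the shaker and the sample pot, stopwatch and tape roll beside it where they are.

Things in the scene. Friction and masses are not known exactly. Their poses are not given: they have to be found in the camera images.
- shaker: Fixed bench shaker: white box 150 (x) x 310 (y) x 50 mm high with a level aluminium top panel. Origin: centre of its underside, on the bench; x to its back, y to its left, z up. On the panel at x = 0, from left to right: low round platform (100 mm across, top 10 mm above the panel, y = +85 mm) with the cup; selector (axis at y = -45 mm); start key (y = -130 mm).
- off_spot (a point): Round black spot (10 mm) on the panel that marks off, 60 mm from the selector's axis, 75 degrees to the left of the box's x axis. Clockwise from it, seen from above, follow five black lines (16 x 3.5 mm) on the same circle, 30 degrees apart: speeds 1 to 5.
- selector (a joint): Selector angle (rad), growing clockwise seen from above: 0 = off, speed n at n x 0.5236, so speed four is 2.094 (lever 45 degrees to the right of the box's x axis). Stops just beyond 0 and 2.618. Sprung detents: each click takes about 4 N at the lever to leave its position; past midway it snaps on by itself to the next and stays. Starts at off, 1 or 2.
- selector_axis (a point): Point on the selector's vertical axis at mid-height of the lever, 18 mm above the panel (68 mm above the bench). Its z axis is up and its x axis runs along the lever from the axis to the lever's end; it turns with the lever.
- lever_end (a point): Outer end of the black one-sided pointer lever, 46 mm from the axis, at mid-height. The lever is a straight flat-sided bar 14 mm thick, from 7 to 29 mm above the panel, with a white line on top near its end; it comes from a round hub 30 mm across and 25 mm high, on a flat skirt 42 mm across and 6 mm high. Pressing both sides at once is pinching.
- start_key (a joint): Travel of the start key in m: 0 up, 0.006 fully down. A spring lifts it; fully down takes 5 N.
- start_key_top (a point): Centre of the top of the start key, a round grey push button 28 mm across in a black housing (44 mm across, 12 mm high), pressed straight down; its top is 22 mm above the panel when up.
- cup: Small lime-green open cup, 46 mm across, 20 mm high, standing loose on the shaker's platform. Origin at the centre of its underside.
- sample_pot: Lidded sample pot, 60 mm across, 66 mm high, standing loose behind the shaker. Origin at the centre of its underside.
- stopwatch: Black stopwatch, 66x58x16 mm, lying loose to the right of the shaker. Origin at the centre of its underside.
- tape_roll: Roll of yellow tape, 94 mm across, 18 mm high, lying loose to the left of the shaker. Origin at the centre of its underside.

How it is judged (in metres and radians):
On the way, in this order (a step that is already met when the one before it is completed fails the run):
1. the selector rests at speed four, untouched (value of joint selector between 1.9444 and 2.2444 rad and contact force between the fingers and selector below 0.3 N and value of joint start_key below 0.002 m), for 0.2 s.
2. the start key is pressed down (value of joint start_key above 0.0045 m and value of joint selector between 1.9444 and 2.2444 rad), for 0.05 s.
At the end, for the whole second after the job is handed in: The selector rests at speed four (2.094 rad within 0.15 rad), the start key has been pressed at least 4.5 mm down after that and is up again (under 2 mm), the cup is within 20 mm and the sample pot, stopwatch and tape roll within 25 mm of where they stood (value of joint selector between 1.9444 and 2.2444 rad and value of joint start_key below 0.002 m and distance of cup from where it was at the start of the episode below 0.02 m and distance of each of sample_pot, stopwatch, tape_roll from where it was at the start of the episode below 0.025 m); the robot touches nothing.
It fails at once if the selector goes past speed four towards the fifth (value of joint selector above 2.42 rad).
It fails at once if the start key is pressed before the selector is at speed four (value of joint start_key above 0.003 m and not (value of joint selector between 1.8444 and 2.3444 rad)).
It fails at once if the lever is pinched between the fingers (contact force between the fingers and selector_c2 above 1.5 N and contact force between the fingers and selector_c3 above 1.5 N).
It fails at once if the cup is moved or lifted (distance of cup from where it was at the start of the episode above 0.02 m).
It fails at once if the sample pot, stopwatch or tape roll is moved or lifted (distance of any of sample_pot, stopwatch, tape_roll from where it was at the start of the episode above 0.025 m).
It also fails if it takes over 51 s, if anything falls off the work surface, if the arm or the gripper's body presses on something with over 40 N, if the wrist force passes 120 N, or if a joint passes its speed limit or range.

## Working session

There is one attempt and no reset: what is moved stays moved. The work goes in short steps, Python scripts to look and compute and a shell command to move; the robot and the scene stay as the last step left them, time stands still between calls to the robot, and variables do not carry over. Pictures are saved under pics/ and viewed, at most 10 in all, crops included, and the job is handed in when it is done.

```bash
mkdir -p pics; cat > h.py <<'E'
import numpy as np, cv2
from rig import r, grab_frame
def shot(name,fn=None):
    f=grab_frame(name)
    if fn: cv2.imwrite('pics/'+fn,cv2.cvtColor(f['pixels'],cv2.COLOR_RGB2BGR))
    return f
def cast(f,u,v,z):
    h=f['pixels'].shape[0]; F=h/2/np.tan(np.radians(f['vertical_fov'])/2)
    T=np.array(f['cam_to_world']); d=T[:3,:3]@np.array([(u-f['cx'])/F,(v-f['cy'])/F,1]); o=T[:3,3]
    return o+d*(z-o[2])/d[2]
E
python3 - <<'E'
from h import *
print(r.sense())
f=shot('top','top1.png'); np.savez('top1.npz',**f); print(f['cam_to_world'],f['vertical_fov'],f['cx'],f['cy'])
E
```

```text
{'clock': 0.0, 'qpos': array([-1.10538889e+00,  3.53662041e-01,  1.63416006e+00,  2.97824372e-06,
        1.15518442e+00, -2.43342380e-03]), 'qvel': array([ 1.19987321e-03,  1.53366328e-03, -3.80343971e-04,  3.54016858e-05,
       -2.21330669e-03,  1.96660119e-03]), 'joint_efforts': array([ 1.03979779e-03, -6.05249262e+01, -3.42070019e+01, -9.17054354e-05,
        9.27429210e-03, -3.37292168e-07]), 'eef_pos': array([ 281.62758469, -557.44148342,  252.54188671]), 'tcp_rot': array([-3.14017880e+00, -6.16351393e-06,  4.67839655e-01]), 'contact_force': array([ 0.37635161, -0.21033233,  0.15175029]), 'wrist_torque': array([ 0.01465288,  0.00773829, -0.03041118]), 'grasp_force': 0.0, 'opening': 1.0017628770955966}
[[ 2.34073375e-02 -9.90954858e-01  1.32138434e-01  4.55761415e+02]
 [-9.99634453e-01 -2.49886425e-02 -1.03212644e-02  3.18247962e+01]
 [ 1.35298672e-02 -1.31848537e-01 -9.91177535e-01  1.09159825e+03]
 [ 0.00000000e+00  0.00000000e+00  0.00000000e+00  1.00000000e+00]] 54.93425821664289 317.74804841116264 198.45524626305973
```

View pics/top1.png

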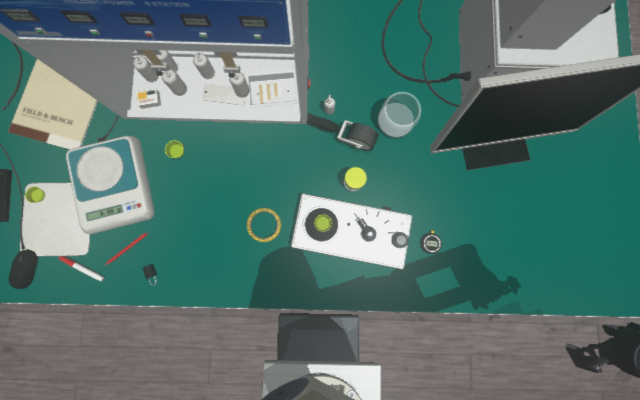

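The shaker is near pixel (352,231), with the platform at (322,224), the selector at about (367,232) and the key at (401,240). The stopwatch is at (431,242), the tape roll at (264,224) and the pot at (355,179). I'll zoom in.

```bash
python3 - <<'E'
from h import *
f=dict(np.load('top1.npz'))
im=cv2.cvtColor(f['pixels'],cv2.COLOR_RGB2BGR)
c=cv2.resize(im[180:280,285:445],None,fx=5,fy=5,interpolation=cv2.INTER_CUBIC); cv2.imwrite('pics/c1.png',c)
g=cv2.cvtColor(im,cv2.COLOR_BGR2GRAY); hsv=cv2.cvtColor(im,cv2.COLOR_BGR2HSV)
m=((hsv[...,1]<60)&(hsv[...,2]>140)).astype('uint8'); m[:185]=0;m[280:]=0;m[:,:285]=0;m[:,445:]=0
cs,_=cv2.findContours(m,0,2); k=max(cs,key=cv2.contourArea); b=cv2.boxPoints(cv2.minAreaRect(cv2.convexHull(k)))
print(b); print([cast(f,*p,50).round(1) for p in b])
print('key',cast(f,401,240,72),'sel',cast(f,367,233,70),'plat',cast(f,322,224,60))
E
```

```text
[[290.46152 246.69232]
 [301.34616 192.26924]
 [413.84616 214.76923]
 [402.96152 269.19232]]
[array([462.2,  91.1,  50. ]), array([610.6,  66.2,  50. ]), array([ 556.4, -241.9,   50. ]), array([ 409.6, -211.3,   50. ])]
key [ 486.47432789 -201.41769863   72.        ] sel [ 502.85657565 -111.55973829   70.        ] plat [524.48289138   8.06398188  60.        ]
```

View pics/c1.png

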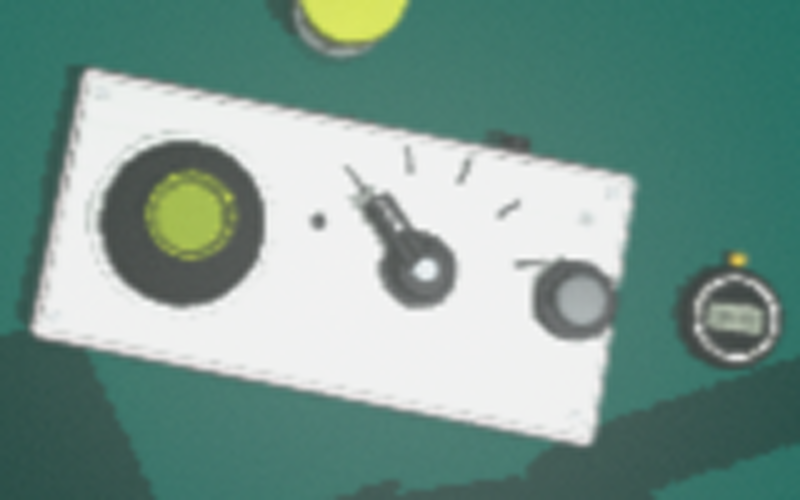

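```bash
python3 -m inch '[[0,0,-0.023,0,0,0,1],[0,0,-0.0225,0,0,0,1],[0,0,0,0.85,-0.49,0,1],[0,0,0,0.85,-0.49,0,1],[0,0,0,0.85,-0.49,0,1],[0,0,0,0.85,-0.49,0,1],[0,0,0,0.85,-0.49,0,1],[0,0,0,0.85,-0.49,0,1]]'
python3 -m inch '[[0,0,0,0.85,-0.49,0,1],[0,0,0,0.85,-0.49,0,1],[0,0,0,0.85,-0.49,0,1],[0,0,0,0.85,-0.49,0,1],[0,0,0,0.85,-0.49,0,1],[0,0,0,0.85,-0.49,0,1],[0,0,0,0.85,-0.49,0,1],[0,0,0,0.85,-0.49,0,1]]'
python3 -m inch '[[0,0,0,0.85,-0.49,0,1],[0,0,0,0.85,-0.49,0,1],[0,0,0,0.85,-0.49,0,1],[0,0,0,0.85,-0.49,0,1],[0,0,0,0.85,-0.49,0,1],[0,0,0,0.85,-0.49,0,1],[0,0,0,0.85,-0.49,0,1],[0,0,0,0,0,0,1]]'
python3 - <<'E'
from h import *
f=shot('wrist','w1.png'); np.savez('w1.npz',**f); print(r.sense())
E
```

```text
clock: 0.72
eef_pos: [344.2, -423.2, 252.8]
tcp_rot: [-3.141, 0.0, 0.611]
contact_force: [0.3, -0.3, 0.3]
opening: 0.001
grasp_force: 0.0
clock: 1.38
eef_pos: [427.3, -245.4, 253.0]
tcp_rot: [-3.141, 0.0, 0.611]
contact_force: [-0.3, -0.3, 0.0]
opening: 0.002
grasp_force: 0.0
clock: 2.05
eef_pos: [501.0, -88.2, 253.0]
tcp_rot: [-3.141, -0.001, 0.613]
contact_force: [0.7, -0.7, -0.3]
opening: 0.002
grasp_force: 0.0
{'clock': 2.1, 'qpos': array([-1.80415689e-01,  1.71569015e-01,  1.87925438e+00,  2.84183530e-04,
        1.09137965e+00,  7.76802260e-01]), 'qvel': array([-0.03981672, -0.00579959,  0.0137014 , -0.01532288,  0.00446251,
       -0.02887246]), 'joint_efforts': array([  1.61902808, -45.68413854, -33.36048961,   0.28695012,
        -0.07840516,   0.44083835]), 'eef_pos': array([500.24998289, -89.6381591 , 252.90149753]), 'tcp_rot': array([-3.14098064e+00,  2.48136170e-04,  6.13447294e-01]), 'contact_force': array([-0.94847243, -0.47247576, -0.16471483]), 'wrist_torque': array([ 0.02344319, -0.01616033, -0.00068577]), 'grasp_force': 0.0, 'opening': -0.006049182975899124}
```

View pics/w1.png

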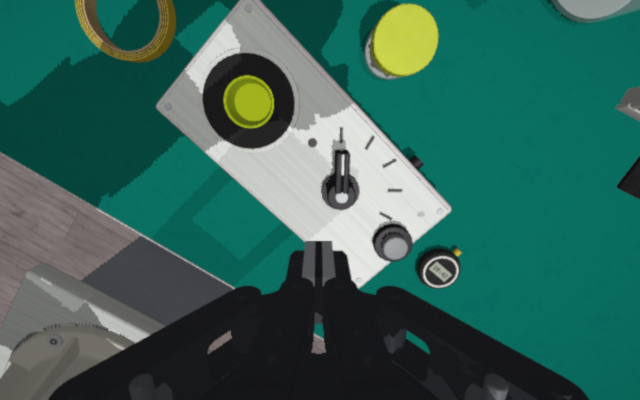

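The lever points straight up the picture at line 1: the hub is at (342,197), the off spot at (312,142) and the key at (397,248). The shut fingertips are at (318,243).

```bash
python3 - <<'E'
from h import *
f=dict(np.load('w1.npz'))
for n,u,v,z in [('hub',342,197,75),('lev end',342,150,79),('key',397,248,72),('off',312.5,142.5,50),('L1',341,134,50),('L2',370,142.5,50),('L3',389.5,163,50),('L4',395,190,50),('plat',249,101,60)]: print(n,cast(f,u,v,z).round(1))
P=np.array([cast(f,u,v,50)[:2] for u,v in [(312.5,142.5),(341,134),(370,142.5),(389.5,163),(395,190)]])
A=np.c_[2*P,np.ones(5)]; s=np.linalg.lstsq(A,(P**2).sum(1),rcond=None)[0]; c=s[:2]; print('axis',c,np.sqrt(s[2]+c@c),np.degrees(np.arctan2(*(P-c).T[::-1])))
# finger tip extents from depth
F=200/np.tan(np.radians(f['vertical_fov'])/2);T=f['cam_to_world'];Z=f['z_map']
v,u=np.mgrid[0:400,0:640]; X=np.stack([(u-f['cx'])/F*Z,(v-f['cy'])/F*Z,Z],-1)@T[:3,:3].T+T[:3,3]
e=np.array([500.2,-89.6,252.9]); y=.6134; R=np.array([[np.cos(y),np.sin(y),0],[np.sin(y),-np.cos(y),0],[0,0,-1]])
L=(X-e)@R; 
for a in range(20,-40,-10):
    k=(Z>0)&(L[...,2]>a-5)&(L[...,2]<a+5)&(abs(L[...,0])<60)&(abs(L[...,1])<80)
    if k.sum(): print(a,k.sum(),L[k].min(0).round(1),L[k].max(0).round(1))
k=(Z>0)&(abs(L[...,0])<60)&(abs(L[...,1])<80)&(L[...,2]<60);print(L[k].max(0))
E
```

```text
hub [ 503.  -118.2   75. ]
lev end [541.6 -89.3  79. ]
key [ 490.1 -201.8   72. ]
off [528.  -63.8  50. ]
L1 [552.2 -82.9  50. ]
L2 [ 562.5 -112.8   50. ]
L3 [ 557.4 -143.1   50. ]
L4 [ 537.6 -166.9   50. ]
plat [526.5  10.1  60. ]
axis [ 503.30114803 -117.92397235] 59.703753983125324 [ 65.44524413  35.61517246   4.90440249 -24.98809642 -54.97695598]
20 125 [  7.  -10.9  15.1] [12.7 13.2 20.6]
10 567 [  7.2 -12.5   5. ] [12.9 14.8 15. ]
0 681 [  7.  -12.5  -5. ] [12.9 14.6  5. ]
-10 922 [-10.6 -12.4 -15. ] [13.1 14.8 -5. ]
-20 1635 [-10.8 -31.5 -25. ] [ 15.4  32.8 -15. ]
-30 6041 [-11.  -38.9 -35. ] [ 15.7  41.4 -25. ]
[22.20164096 63.2005009  20.559795  ]
```

```bash
python3 -m inch '[[0,0,0,0.88,-0.41,0,1],[0,0,0,0,0,0.96,1],[0,0,0,0,0,0.96,1],[0,0,0,0,0,0.96,1],[0,0,0,0,0,0.96,1],[0,0,0,0,0,0.96,1],[0,0,0,0,0,0.96,1],[0,0,0,0,0,0,1]]'
python3 -m inch '[[0,0,0,0,0,0.4,1],[0,0,0,0,0,0.4,1],[0,0,0,0,0,0.1,1],[0,0,0,0,0,0,1],[0,0,0,0,0,0,1]]'
```

```text
clock: 2.77
eef_pos: [508.7, -70.6, 105.4]
tcp_rot: [-3.137, 0.005, 0.61]
contact_force: [-1.6, 1.4, -0.6]
opening: 0.002
grasp_force: 0.0
clock: 3.18
eef_pos: [512.4, -70.3, 87.4]
tcp_rot: [3.141, -0.001, 0.611]
contact_force: [1.6, -0.7, -1.1]
opening: -0.0
grasp_force: 0.0
```

```bash
python3 -m inch '[[0,0,0,0,0.16,0.08,1],[0,0,0,0,0.16,0,1],[0,0,0,0,0.12,0,1],[0,0,0,0,0,0,1],[0,0,0,0,0,0,1]]'
```

```text
clock: 3.6
eef_pos: [518.6, -79.3, 84.9]
tcp_rot: [3.141, -0.0, 0.61]
contact_force: [0.6, 0.7, 0.3]
opening: -0.003
grasp_force: 0.3
```

```bash
python3 -m inch '[[0,0,0.0139,0.038,0.062,0,1],[0,0,0.0139,0.038,0.062,0,1],[0,0,0.0139,0.038,0.062,0,1],[0,0,0.0139,0.038,0.062,0,1],[0,0,0.0139,0.038,0.062,0,1],[0,0,0.0139,0.038,0.062,0,1],[0,0,0.0139,0.038,0.062,0,1],[0,0,0,0,0,0,1]]'
python3 - <<'E'
from h import *
f=shot('wrist','w2.png'); np.savez('w2.npz',**f); s=r.sense();print(s['contact_force'],s['eef_pos'],s['tcp_rot'])
E
```

```text
clock: 4.27
eef_pos: [529.4, -85.9, 84.8]
tcp_rot: [3.141, -0.0, 0.303]
contact_force: [0.4, -0.3, 0.2]
opening: 0.002
grasp_force: 0.0
[-0.32157487  0.10237521 -0.67286215] [529.32933902 -85.8492186   84.82745186] [ 3.14129843e+00 -2.04521743e-04  3.05806736e-01]
```

View pics/w2.png

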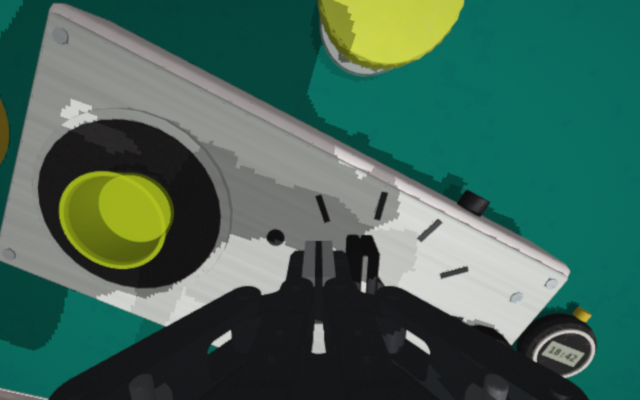

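The lever, with its white line near (364,270), stands just right of the tips (318,243). The lines are at (322,208), (381,206), (430,230) and (454,272). I'll measure the lever's angle.

```bash
cat >> h.py <<'E'
AX=np.array([503.2,-118.])
def lever(f,box):
    u0,u1,v0,v1=box; g=cv2.cvtColor(f['pixels'],cv2.COLOR_RGB2GRAY)[v0:v1,u0:u1]
    n,l,st,ce=cv2.connectedComponentsWithStats((g>110).astype('uint8'))
    for i in range(1,n):
        if st[i,4]>15:
            u,v=ce[i]+[u0,v0]; d=cast(f,u,v,79)[:2]-AX; print(st[i],(u,v),'r',np.hypot(*d).round(1),'ang',np.degrees(np.arctan2(d[1],d[0])).round(1))
E
python3 - <<'E'
from h import *
f=dict(np.load('w2.npz')); lever(f,(353,374,245,295))
E
```

```text
[  8  12   6  36 139] (np.float64(363.7338129496403), np.float64(275.8776978417266)) r 34.0 ang 17.4
```

```bash
python3 -m inch '[[0,0,0.0139,0.038,0.062,0,1],[0,0,0.0139,0.038,0.062,0,1],[0,0,0.0139,0.038,0.062,0,1],[0,0,0.0139,0.038,0.062,0,1],[0,0,0.0139,0.038,0.062,0,1],[0,0,0.0139,0.038,0.062,0,1],[0,0,0.0139,0.038,0.062,0,1],[0,0,0.0139,0.038,0.062,0,1]]'
python3 -m inch '[[0,0,0.0139,0.038,0.062,0,1],[0,0,0.0139,0.038,0.062,0,1],[0,0,0.0139,0.038,0.062,0,1],[0,0,0.0139,0.038,0.062,0,1],[0,0,0.0139,0.038,0.062,0,1],[0,0,0.0139,0.038,0.062,0,1],[0,0,0,0,0,0,1],[0,0,0,0,0,0,1]]'
python3 - <<'E'
from h import *
f=shot('wrist','w3.png'); np.savez('w3.npz',**f); s=r.sense();y=s['tcp_rot'][2];d=s['eef_pos'][:2]-AX
print(s['contact_force'],s['eef_pos'],np.degrees(y),d@[np.cos(y),np.sin(y)],d@[np.sin(y),-np.cos(y)])
E
```

```text
clock: 4.98
eef_pos: [538.2, -95.7, 84.7]
tcp_rot: [-3.14, 0.001, -0.045]
contact_force: [-0.6, 0.9, 0.3]
opening: -0.004
grasp_force: 0.4
clock: 5.65
eef_pos: [542.7, -106.9, 84.8]
tcp_rot: [3.142, -0.0, -0.304]
contact_force: [-0.0, 0.2, 0.1]
opening: -0.001
grasp_force: 0.0
[ 0.33265494  0.09290492 -0.21817488] [ 542.68731772 -106.79831899   84.80437666] -17.418301204469437 34.32344368334764 -22.508379155502684
```

View pics/w3.png

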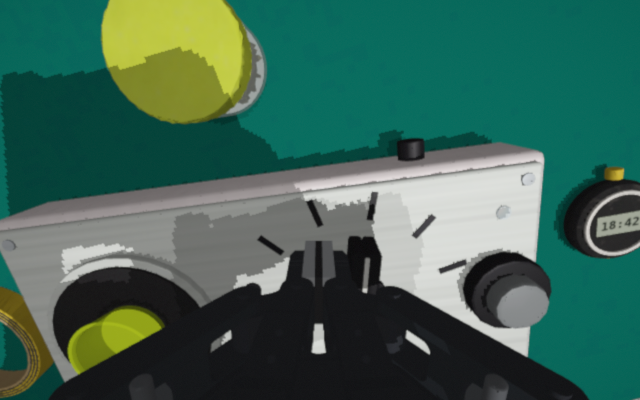

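The lever's line is at (366,272), near the third mark at (374,206). Mark four is at (425,226) and five at (452,266).

```bash
python3 - <<'E'
from h import *
f=dict(np.load('w3.npz')); lever(f,(353,376,245,295))
for u,v in [(270,244),(314,212),(374,206),(425,226),(452,266)]:
    d=cast(f,u,v,50)[:2]-AX; print(np.degrees(np.arctan2(d[1],d[0])))
E
```

```text
[  9  14   7  34 122] (np.float64(365.55737704918033), np.float64(276.58196721311475)) r 34.4 ang -18.7
34.86616091678376
5.377226732043434
-25.547097739469322
-55.02867978671685
-84.3265633402525
```

```bash
cat >> h.py <<'E'
def ldir(f,box):
    u0,u1,v0,v1=box; g=cv2.cvtColor(f['pixels'],cv2.COLOR_RGB2GRAY)[v0:v1,u0:u1]
    n,l,st,ce=cv2.connectedComponentsWithStats((g>110).astype('uint8')); i=1+np.argmax(st[1:,4])
    v,u=np.nonzero(l==i); P=np.array([cast(f,a+u0,b+v0,79)[:2] for a,b in zip(u,v)]).astype(np.float32)
    vx,vy,x,y=cv2.fitLine(P,2,0,.01,.01).ravel(); s=np.sign(vx*(x-AX[0])+vy*(y-AX[1])); print('dir',np.degrees(np.arctan2(s*vy,s*vx)),'centre',x,y)
E
python3 - <<'E'
from h import *
ldir(dict(np.load('w1.npz')),(338,346,150,178))
ldir(dict(np.load('w2.npz')),(353,374,245,295)); f=dict(np.load('w3.npz'));ldir(f,(353,376,245,295))
cv2.imwrite('pics/c3.png',cv2.resize(f['pixels'][190:310,260:420,::-1],None,fx=5,fy=5,interpolation=cv2.INTER_CUBIC))
E
```

```text
dir 35.429103901561916 centre 530.87164 -97.783516
dir 16.572592329782047 centre 535.58136 -107.87313
dir -19.057648667218437 centre 535.6865 -129.02684
```

View pics/c3.png

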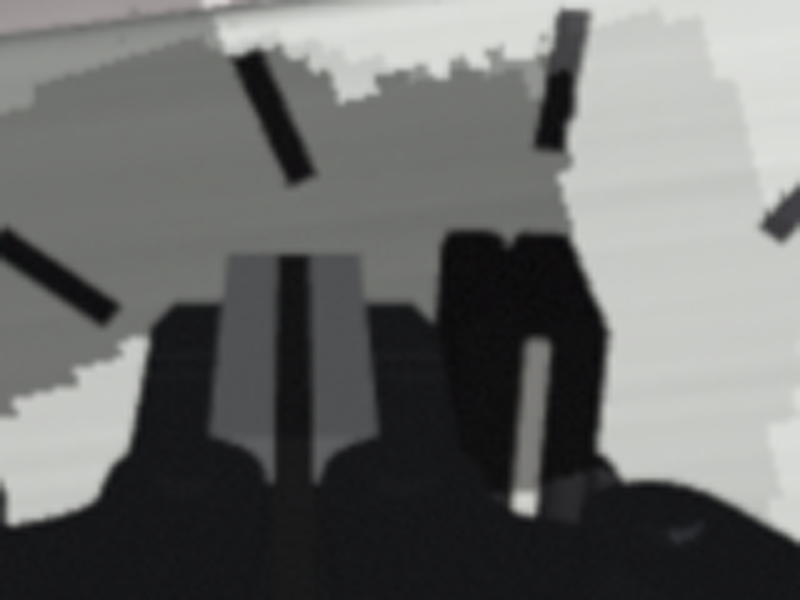

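The finger's back edge is right against the lever, at about -19°, and mark 3 lies at -25°. I'll continue about 30°, then back off and look.

```bash
python3 -m inch '[[0,0,0.0139,0.038,0.062,0,1],[0,0,0.0139,0.038,0.062,0,1],[0,0,0.0139,0.038,0.062,0,1],[0,0,0.0139,0.038,0.062,0,1],[0,0,0.0139,0.038,0.062,0,1],[0,0,0.0139,0.038,0.062,0,1]]'
python3 -m inch '[[0,0,0.0139,0.038,0.062,0,1],[0,0,0.0139,0.038,0.062,0,1],[0,0,0.0139,0.038,0.062,0,1],[0,0,0.0139,0.038,0.062,0,1],[0,0,0.0139,0.038,0.062,0,1],[0,0,0.0139,0.038,0.062,0,1],[0,0,0,0,0,0,1],[0,0,0,0,0,0,1]]'
python3 -m inch '[[0,0,0,0,-0.2,0,1],[0,0,0,0,-0.2,0,1],[0,0,0,0,0,0,1],[0,0,0,0,0,0,1]]'
python3 - <<'E'
from h import *
f=shot('wrist','w4.png'); np.savez('w4.npz',**f); s=r.sense();y=s['tcp_rot'][2];d=s['eef_pos'][:2]-AX
print(s['contact_force'],s['eef_pos'],np.degrees(y),d@[np.cos(y),np.sin(y)],d@[np.sin(y),-np.cos(y)])
lever(f,(350,410,245,300));ldir(f,(350,410,245,300))
E
```

```text
clock: 6.2
eef_pos: [544.5, -116.4, 84.8]
tcp_rot: [-3.14, 0.001, -0.569]
contact_force: [1.0, 4.1, -0.7]
opening: -0.004
grasp_force: 1.4
clock: 6.87
eef_pos: [542.8, -128.3, 84.8]
tcp_rot: [3.142, -0.0, -0.828]
contact_force: [-0.3, -0.6, 0.3]
opening: -0.002
grasp_force: 0.0
clock: 7.2
eef_pos: [550.6, -121.2, 84.8]
tcp_rot: [-3.141, -0.0, -0.829]
contact_force: [0.1, 0.1, 0.2]
opening: -0.004
grasp_force: 0.0
[-0.22536961  0.3386579   0.66509046] [ 550.37529875 -121.36376274   84.75622566] -47.51805148136593 34.340952073838366 -32.519574455408
[ 47   0  13  48 374] (np.float64(405.3155080213904), np.float64(266.120320855615)) r 41.1 ang -58.4
[36 15  5 25 72] (np.float64(388.0138888888889), np.float64(272.06944444444446)) r 37.3 ang -47.6
[ 3 21 12 11 42] (np.float64(358.04761904761904), np.float64(271.14285714285717)) r 40.2 ang -27.4
dir -40.39499747736662 centre 524.6681 -152.9479
```

View pics/w4.png

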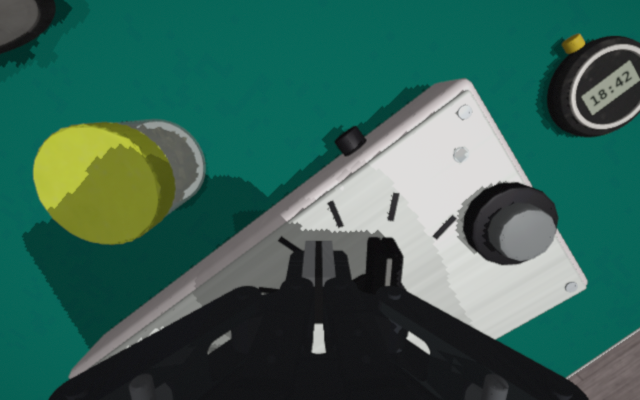

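Mark 4 is at (393,206), mark 5 at (444,226) and the lever's line at (388,272), at roughly -48°, against -55° for mark 4. The next look will show whether it's still settling.

```bash
python3 -m inch '[[0,0,0,0,0,0,1],[0,0,0,0,0,0,1],[0,0,0,0,0,0,1],[0,0,0,0,0,0,1],[0,0,0,0,0,0,1],[0,0,0,0,0,0,1]]'
python3 - <<'E'
from h import *
ldir(dict(np.load('w4.npz')),(380,395,245,300))
f=shot('wrist'); np.savez('w5.npz',**f)
lever(f,(378,396,245,300));ldir(f,(380,395,245,300))
d=cast(f,393,206,50)[:2]-AX; print(np.degrees(np.arctan2(d[1],d[0])))
d=cast(f,335,213,50)[:2]-AX; print(np.degrees(np.arctan2(d[1],d[0])))
E
```

```text
clock: 7.75
eef_pos: [550.1, -121.7, 84.8]
tcp_rot: [3.142, 0.0, -0.83]
contact_force: [0.4, 0.0, 0.2]
opening: -0.0
grasp_force: 0.0
dir -48.41831615641758 centre 528.34393 -145.4885
[ 7 15  5 25 70] (np.float64(386.7285714285714), np.float64(272.14285714285717)) r 37.2 ang -47.6
dir -47.32877779409922 centre 528.30066 -145.4596
-55.26148363141776
-25.426688753921738
```

The lever rests about 7° short of mark 4, which is only just inside the band. A small nudge will centre it.

```bash
python3 -m inch '[[0,0,0.0333,0.128,0.151,0,1],[0,0,0,0,0.14,0,1],[0,0,0,0,0.14,0,1],[0,0,0,0,0.08,0,1],[0,0,0,0,0.04,0,1],[0,0,0,0,0,0,1],[0,0,0,0,0,0,1],[0,0,0,0,0,0,1]]'
python3 -m inch '[[0,0,0,0,-0.2,0,1],[0,0,0,0,-0.2,0,1],[0,0,0,0,0,0,1],[0,0,0,0,0,0,1],[0,0,0,0,0,0,1]]'
python3 - <<'E'
from h import *
f=shot('wrist','w6.png'); np.savez('w6.npz',**f); s=r.sense();y=s['tcp_rot'][2];d=s['eef_pos'][:2]-AX
print(s['contact_force'],s['eef_pos'],np.degrees(y),d@[np.cos(y),np.sin(y)],d@[np.sin(y),-np.cos(y)])
lever(f,(374,396,245,300));ldir(f,(376,395,245,300))
E
```

```text
clock: 8.47
eef_pos: [541.6, -132.4, 84.8]
tcp_rot: [-3.142, -0.0, -0.934]
contact_force: [-0.0, 0.2, 0.2]
opening: -0.0
grasp_force: 0.0
clock: 8.88
eef_pos: [549.6, -126.4, 84.7]
tcp_rot: [3.141, 0.0, -0.934]
contact_force: [0.6, 0.3, 0.1]
opening: -0.0
grasp_force: 0.0
[0.18427209 0.34283808 1.23814826] [ 549.50399709 -126.43402623   84.70499542] -53.55401932599474 34.29204379184227 -32.23738013439208
[13 15  5 25 72] (np.float64(389.18055555555554), np.float64(271.9861111111111)) r 37.3 ang -54.7
dir -54.970402039356806 centre 524.7465 -148.43921
```

The lever is at -54.8°, on mark 4. Next is the key.

```bash
python3 -m inch '[[0,0,0,0,0,-0.9,1],[0,0,0,0,0,-0.9,1],[0,0,0,0,0,0,1],[0,0,0,0.247,0.934,0,1],[0,0,0,0.247,0.934,0,1],[0,0,0,0.247,0.934,0,1],[0,0,0,0.247,0.934,0,1],[0,0,0,0,0,0,1]]'
python3 -m inch '[[0,0,0,0,0,0,1],[0,0,0,0,0,0.6,1],[0,0,0,0,0,0.6,1],[0,0,0,0,0,0,1],[0,0,0,0,0,0,1]]'
```

```text
clock: 9.6
eef_pos: [486.4, -203.9, 129.3]
tcp_rot: [3.14, 0.001, -0.937]
contact_force: [0.7, 0.7, 0.0]
opening: 0.002
grasp_force: 0.0
clock: 10.02
eef_pos: [489.0, -201.1, 99.2]
tcp_rot: [3.141, 0.002, -0.934]
contact_force: [0.2, 0.1, 0.2]
opening: -0.0
grasp_force: 0.0
```

```bash
python3 -m inch '[[0,0,0,0,0,0.12,1],[0,0,0,0,0,0.12,1],[0,0,0,0,0,0.08,1],[0,0,0,0,0,0.08,1],[0,0,0,0,0,0,1],[0,0,0,0,0,0,1]]'
```

```text
clock: 10.52
eef_pos: [489.8, -201.9, 90.2]
tcp_rot: [-3.141, -0.001, -0.935]
contact_force: [2.3, 1.4, 4.1]
opening: -0.005
grasp_force: 1.8
```

```bash
python3 -m inch '[[0,0,0,0,0,0.06,1],[0,0,0,0,0,0.06,1],[0,0,0,0,0,0,1],[0,0,0,0,0,0,1]]'
```

```text
clock: 10.85
eef_pos: [489.8, -202.0, 87.9]
tcp_rot: [-3.141, -0.001, -0.935]
contact_force: [-0.5, 3.8, 15.5]
opening: 0.002
grasp_force: 7.8
```

It's at 15 N and on the stop, so the key is fully down. I'll retract straight up and check.

```bash
python3 -m inch '[[0,0,0,0,0,-0.3,1],[0,0,0,0,0,-0.8,1],[0,0,0,0,0,-0.9,1],[0,0,0,0,0,-0.9,1],[0,0,0,0,0,-0.9,1],[0,0,0,0,0,-0.9,1],[0,0,0,0,0,0,1],[0,0,0,0,0,0,1]]'
python3 - <<'E'
from h import *
f=shot('top'); cv2.imwrite('pics/c9.png',cv2.resize(f['pixels'][160:280,225:445,::-1],None,fx=3.6,fy=3.6,interpolation=cv2.INTER_CUBIC))
f=shot('wrist','w9.png'); np.savez('w9.npz',**f); print(r.sense()['eef_pos'])
E
```

```text
clock: 11.52
eef_pos: [489.2, -202.2, 205.0]
tcp_rot: [-3.141, -0.002, -0.935]
contact_force: [0.3, 0.4, -0.6]
opening: -0.0
grasp_force: 0.0
[ 488.21105794 -201.69867394  203.27875553]
```

View pics/w9.png

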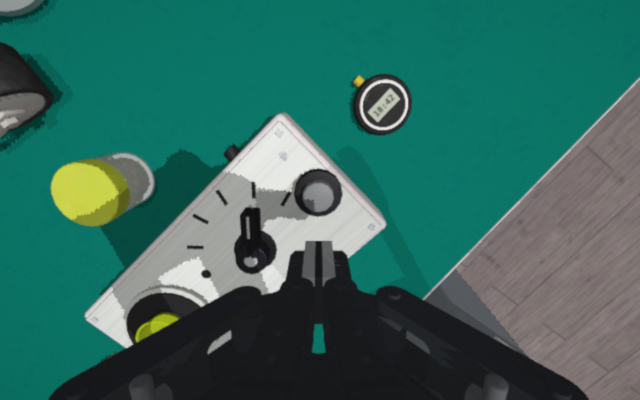

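View pics/c9.png

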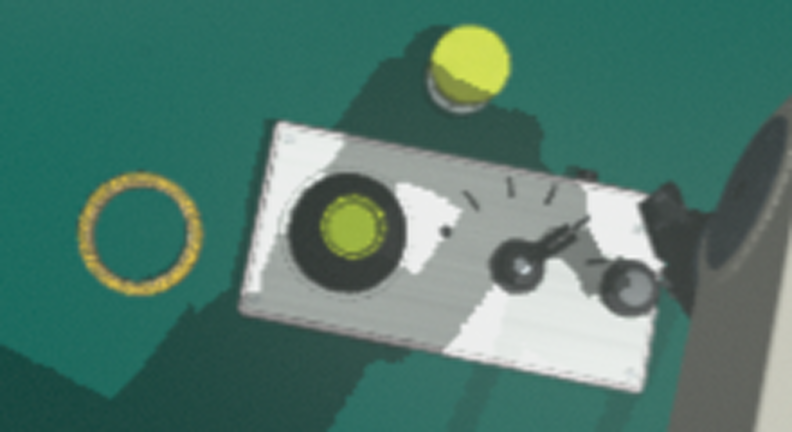

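The lever (250,225) points at the fourth line (253,189), the key at (318,190) is up, and the cup, pot, stopwatch and tape roll haven't moved. I'm handing in.

```bash
python3 -c "from rig import r; print(r.sign_off())"
```

```text
the job is handed in; nothing more can be done
None
```

The selector rests on speed four (lever measured within about 1° of the line), the start key was pressed to its stop and came back up, and nothing else looked moved in the final pictures; the job is handed in, but it returned no verdict.

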